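Click the extractor dial to its working mark and start it

TASK

On the dust-extractor controller, turn the big knurled dial clockwise with your fingertips, by friction alone, click by click until its white line has clicked in at the triangular mark on the deck. Then press the round start button fully down, hold it a moment and let go. Press gently, do not press the button while the dial is off the triangle, and leave the tools lying around where they are: nothing is to be gripped or picked up.

Things in the scene. Friction and masses are not known exactly. Their poses are not given: they have to be found in the camera images.
- controller: grey steel box with an aluminium deck, 150 (x) x 220 (y) x 66 mm high on rubber feet, fixed to the bench. Origin: centre of its underside; -x is its front (black slots), z up. Its yaw in the world is between 0.1 and 0.7 rad. The dial's axis stands at x=0, y=+35 mm of it, the start button at x=-15, y=-75 mm. The dial is its highest part.
- dial (a joint): angle of the black knurled dial, rad; grows clockwise seen from above, stops at -0.12 and 2.52. Detents at 0, 0.6, 1.2, 1.8, 2.4; at 1.2 the white line points at the triangle, at the others at a dot. Within the first second it settles, untouched, at 0 or 0.6. Let go between two clicks it snaps into the nearer. Passing a click takes about 0.05 N m (1.6 N at 30 mm). It can be turned back.
- dial_center (a point): centre of the dial's flat top, on its upright axis, 90 mm above the bench. The dial is 100 mm across (too wide to grip), 16 mm thick, with fine ribs round its edge. The dial is sprung: it gives way at about 1.6 N and then 1.2 N per mm, up to 6 mm straight down, then is rigid; a fingertip pressed 4 or 5 mm down on its top turns it by friction when moved round the axis.
- dial_line (a point): outer end of the white line on the dial's top, 47 mm from the axis; it turns with the dial
- triangle_mark (a point): tip of the black triangle on the deck (11 mm long, tip towards the dial), on the deck's front strip, at the box's -x side of the dial, 54.5 mm from the dial's axis, 66 mm above the bench. Two dots (6 mm) lie to either side of it, one every 34 degrees round the dial; the first two clicks are the dots on the button's side.
- start (a joint): travel of the start button, m: 0 up, 0.006 fully down; it springs back; fully down takes 5 N
- start_top (a point): centre of the top of the start button, a grey round button of 26 mm diameter 88 mm above the bench, in a low black housing, to the right of the dial seen from the front; it is pressed straight down
- tape_measure_1: tape measure, 41x89x65 mm, loose bystander; origin: centre of its underside
- screwdriver_2: screwdriver with a yellow handle, 214 mm, loose bystander; origin: centre of its underside
- battery_pack_1: black battery pack, 113x76x60 mm, loose bystander; origin: centre of its underside

How it is judged:
By the outcome, as a careful person would: the job done as asked, in the order asked, and still so for the second after the job is handed in, with the robot touching nothing.
It also fails if it takes over 38 s, if anything falls off the work surface, if the arm or the gripper's body presses on something with over 40 N, if the wrist force passes 120 N, or if a joint passes its speed limit or range.

ROBOT

A 7-joint arm with a two-finger parallel gripper is mounted at the origin on a cart in front of the work surface, level with it; the furniture and walls round the work are solid. World frame = base frame: x ahead of the robot, y to its left, z up, the work surface at z = 0. Lengths are in m, angles in rad, forces in N, time in s.
With the tool pointing down it reaches from about 0.35 to 0.775 m from the base axis. Payload 3.1 kg.
Tool frame: the origin (TCP) lies on the centre line of the jaws, within the pads' length; the fingertips stand 19 mm ahead of it and the grasp point (between the pads) is the TCP; z points along the fingers, y is the direction in which the jaws open and shut (so a half turn about z gives the same grasp; the last joint's range is limited). The gripper opens to 85 mm and grips with 20 to 120 N. Pads are 22 mm wide; open, the fingers measure 114 mm over their backs; the gripper's body (76 mm by 85 mm) begins 54 mm behind the grasp point. The pads swing forward as they close: fully open they stand 13 mm farther back than shut.
Start: joints at [1.277, 0.311, 0.014, 1.512, -0.004, 1.319, -0.027], TCP at [0.137, -0.533, 0.213] pointing down, gripper open.
Joint ranges: [-2.7, 2.7], [-0.3, 1.91], [-1.27, 1.3], [0.12, 2.57], [-1.44, 4.58], [0.2, 2.03], [-3.05, 3.05]. Speed limits (rad/s): [2.79, 2.79, 3.14, 3.14, 3.14, 3.14, 3.14].

INTERFACE

Orientations are given as a rotation vector (axis times angle).
In Python, from workcell import telemetry, viewer, order, nets gives the robot as it stands.
- The arm moves only by the tool step_arm, never from a script. Its argument "moves" is a list that holds one entry, the list of rows, each a list of 7 numbers: the turn, a rotation vector about the tool's x, y, z in rad, then the shift along the tool's x, y, z in mm, then the finger opening in mm, from 0 to 85.4. A call has 1 to 20 rows; each row shifts and turns the commanded pose from where the row before left it, along the tool's axes as they then stand; what a row does not reach is not made up. A row lasts 1/10 s, in which the tool goes at most 50 mm and 8.59 degrees, less where a joint would pass 70% of its speed; a pose out of reach is approached as far as the arm can. A call is refused whole if a number of a shift passes 50 or a number of a turn 0.15, either way. A call with a gripper value outside its range is refused whole. The fingers move at their own pace and stop on an object; "newtons" is the grip in N (left out, the last holds). Time passes only in rows, so rows that do not move let the fingers close. It gives the time, the measured TCP pose, the force and the opening at its end, in the units of the state.
- telemetry.get_obs(): the state, without advancing time (a new reading comes with each control period).
- viewer.snapshot(name): name is "side" or "top" or "wrist"; returns (picture, depth): 480x640x3 uint8, red, green, blue; 480x640 float32, m along the optical axis (not along the pixel's ray), 0 where there is no reading.
- viewer.calibration(name): a dict with "fov_y" (degrees; the focal length in pixels is half the picture's height over the tangent of half this angle, whatever the lens; pixels are square), "cx", "cy" (the principal point, pixels), "dist" ([k1, k2, p1, p2, k3] as OpenCV has them; the pictures are not rectified), "world_to_cam" (4x4, takes a point from world to camera coordinates); the wrist camera has in their place "tool_from_camera" (4x4, takes a point from camera to tool coordinates, whose origin is the TCP and whose axes are the flange's). Camera axes: x right, y up, looking along -z (the intrinsics and any distortion apply to the point x, -y, -z); pixel columns grow to the right and rows downward; lengths in m; the calibration is good to about 2 mm. A picture is of the moment at which its call begins: read the wrist's pose just before it. calibration takes no time and is no camera call.
- order.hand_in(): hands the job in, once; it reports no verdict.
Trained networks look in the newest picture that a camera, given by its name, has taken for a name from the list of things; names that differ only in an ending like _2 or _b are one class to them, and where a whole thing is asked for, a point or a joint stands for the part that bears it (a point fixed in the world has none). Each returns a list of dicts, best first, with "conf" (0 to 1); they miss things now and then, are a little off and sometimes report something else, mostly with a low value. They report only what shows in the picture. A call takes as long as a camera call.
- nets.find_in(camera, label): "location" ([x, y, z] in m, in world coordinates, good to about 4 mm: the middle of the surface that is visible of it).
- nets.regions_of(camera, label): "mask" (480x640 bool, what is visible of it).
The state is a dict: "time_s": time; "joint_positions": joint angles; "joint_velocities": joint speeds; "joint_efforts": joint torques, N m; "ee_pos": TCP position; "eef_rot": TCP orientation; "force": force on the tool from outside, world axes, zero at the start; "ft_torque": the same for the moment, N m; "width": finger opening in m.
Only numpy, scipy, OpenCV 4.12 (cv2) and the standard library are available. Lean on these libraries where they do the work, as an engineer would, in place of code of your own. Each camera call takes 0.05 s, during which the arm holds its last target.

## Working session

There is one attempt and no reset: what is moved stays moved. The work goes in short steps, Python scripts to look and compute and a tool call to move; the robot and the scene stay as the last step left them, time stands still between calls to the robot, and variables do not carry over. Pictures are saved under pics/ and viewed, and the job is handed in when it is done.

Besides the shell and the picture viewer there is one more tool, called after "Call:" as name([rows], argument=value, ...), one row to a line, values as JSON. step_arm: Moves the arm, as the interface text tells. Its arguments: {"type":"object","properties":{"moves":{"type":"array","items":{"type":"array","items":{"type":"array","items":{"type":"number"}}}},"newtons":{"type":"number"}},"required":["moves"]}

```bash
mkdir -p pics; ls; python3 - <<'E'
from workcell import telemetry, viewer, order, nets
import cv2, numpy as np
for n in ("top","side"):
    p,d=viewer.snapshot(n); cv2.imwrite(f"pics/{n}0.png",p[:,:,::-1]); np.savez(f"{n}0.npz",p=p,d=d)
    for l in ("controller","dial_center","dial_line","triangle_mark","start_top","tape_measure_1","screwdriver_2","battery_pack_1"):
        r=nets.find_in(n,l); print(n,l,[(np.round(q["location"],4).tolist(),round(float(q["conf"]),2)) for q in r[:2]])
print(telemetry.get_obs())
for n in ("top","side","wrist"): print(viewer.calibration(n))
E
```

```text
pics
top controller [([0.4568, 0.2064, 0.067], 0.79)]
top dial_center [([0.4339, 0.2404, 0.0859], 0.87)]
top dial_line [([0.4303, 0.2388, 0.089], 0.92)]
top triangle_mark [([0.4468, 0.2105, 0.0621], 0.97)]
top start_top [([0.4783, 0.1348, 0.0854], 0.74)]
top tape_measure_1 [([0.5877, 0.1708, 0.054], 0.76)]
top screwdriver_2 [([0.3375, 0.1191, 0.0236], 0.75)]
top battery_pack_1 [([0.3826, 0.3887, 0.0584], 0.6)]
side controller [([0.4194, 0.2708, 0.0596], 0.59)]
side dial_center [([0.4232, 0.2493, 0.0915], 0.72)]
side dial_line [([0.4254, 0.2529, 0.0875], 0.98)]
side triangle_mark [([0.4157, 0.2707, 0.0654], 0.61)]
side start_top [([0.4701, 0.1411, 0.0854], 0.48)]
side tape_measure_1 [([0.5777, 0.196, 0.0449], 0.92)]
side screwdriver_2 [([0.3233, 0.1324, 0.0194], 0.9)]
side battery_pack_1 [([0.3703, 0.4106, 0.0416], 0.88)]
{'time_s': 0.9, 'joint_positions': array([ 1.27728517,  0.31091015,  0.01400092,  1.51148365, -0.00443439,
        1.31919741, -0.02717865]), 'joint_velocities': array([ 1.85622327e-04,  1.91140743e-04,  5.27669036e-04,  1.20547874e-03,
       -3.41977765e-04,  6.728
[... 1225 characters left out ...]
],
       [-4.66800747e-01,  7.25343391e-01,  5.05938759e-01,
        -9.49239629e-01],
       [ 0.00000000e+00,  0.00000000e+00,  0.00000000e+00,
         1.00000000e+00]])}
{'fov_y': 61.124547092980954, 'cx': 316.34082739873554, 'cy': 237.37952738203458, 'dist': array([-0.03705304,  0.        ,  0.        ,  0.        ,  0.        ]), 'tool_from_camera': array([[-2.59676114e-04,  9.54380167e-01,  2.98594087e-01,
         7.62946463e-02],
       [ 9.99999469e-01, -5.00938260e-05,  1.02977434e-03,
         7.20955629e-04],
       [ 9.97753930e-04,  2.98594196e-01, -9.54379647e-01,
        -1.61338970e-01],
       [ 0.00000000e+00,  0.00000000e+00,  0.00000000e+00,
         1.00000000e+00]])}
```

View pics/top0.png

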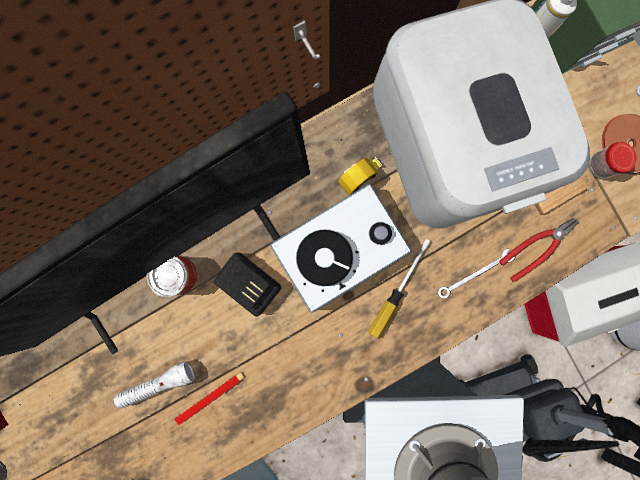

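View pics/side0.png

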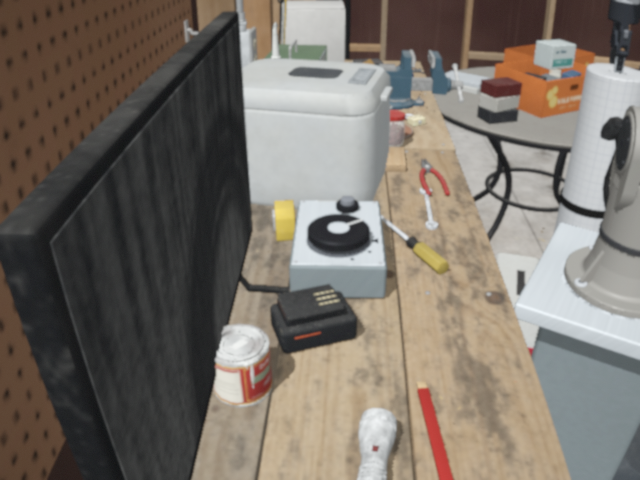

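```bash
cat > h.py <<'E'
import numpy as np, cv2
from workcell import viewer
def K(c):
    f=240/np.tan(np.radians(c["fov_y"]/2)); return np.array([[f,0,c["cx"]],[0,f,c["cy"]],[0,0,1.]])
def ray(name,uv,z,tool=None):
    """pixels -> world at height z"""
    c=viewer.calibration(name)
    n=cv2.undistortPoints(np.array(uv,float).reshape(-1,1,2),K(c),c["dist"]).reshape(-1,2)
    d=np.c_[n[:,0],-n[:,1],-np.ones(len(n))]
    if tool is None: T=np.linalg.inv(c["world_to_cam"])
    else: T=tool@c["tool_from_camera"]
    o=T[:3,3]; w=d@T[:3,:3].T
    return o+w*((z-o[2])/w[:,2])[:,None]
def proj(name,P,tool=None):
    c=viewer.calibration(name)
    T=c["world_to_cam"] if tool is None else np.linalg.inv(tool@c["tool_from_camera"])
    q=np.atleast_2d(P)@T[:3,:3].T+T[:3,3]; q=q*[1,-1,-1]
    return cv2.projectPoints(q.reshape(-1,1,3),np.zeros(3),np.zeros(3),K(c),c["dist"])[0].reshape(-1,2)
def toolmat(obs):
    T=np.eye(4);T[:3,:3]=cv2.Rodrigues(np.array(obs["eef_rot"]))[0];T[:3,3]=obs["ee_pos"];return T
E
python3 - <<'E'
from h import *
p=np.load("top0.npz")["p"];cr=p[180:320,255:425,::-1]
cv2.imwrite("pics/topc.png",cv2.resize(cr,None,fx=4.5,fy=4.2,interpolation=cv2.INTER_CUBIC))
d=np.load("top0.npz")["d"]
# depth -> world heights map
c=viewer.calibration("top");u,v=np.meshgrid(np.arange(640),np.arange(480))
n=cv2.undistortPoints(np.c_[u.ravel(),v.ravel()].astype(float).reshape(-1,1,2),K(c),c["dist"]).reshape(-1,2)
D=d.ravel();P=np.c_[n[:,0]*D,-n[:,1]*D,-D];T=np.linalg.inv(c["world_to_cam"]);W=(P@T[:3,:3].T+T[:3,3]).reshape(480,640,3)
np.save("W.npy",W)
for uv in [(450,100),(520,200),(430,220),(540,120),(300,110),(290,95),(300,170),(250,150),(358,175),(170,275),(300,20),(580,160)]: print(uv,np.round(W[uv[1],uv[0]],3))
E
```

```text
(450, 100) [0.661 0.051 0.252]
(520, 200) [ 0.516 -0.06   0.228]
(430, 220) [0.496 0.054 0.11 ]
(540, 120) [ 0.633 -0.086  0.253]
(300, 110) [ 0.797  0.3   -0.197]
(290, 95) [0.689 0.292 0.199]
(300, 170) [0.58  0.279 0.135]
(250, 150) [0.553 0.322 0.388]
(358, 175) [0.585 0.176 0.062]
(170, 275) [0.4   0.524 0.073]
(300, 20) [0.706 0.264 0.401]
(580, 160) [ 0.575 -0.15   0.246]
```

View pics/topc.png

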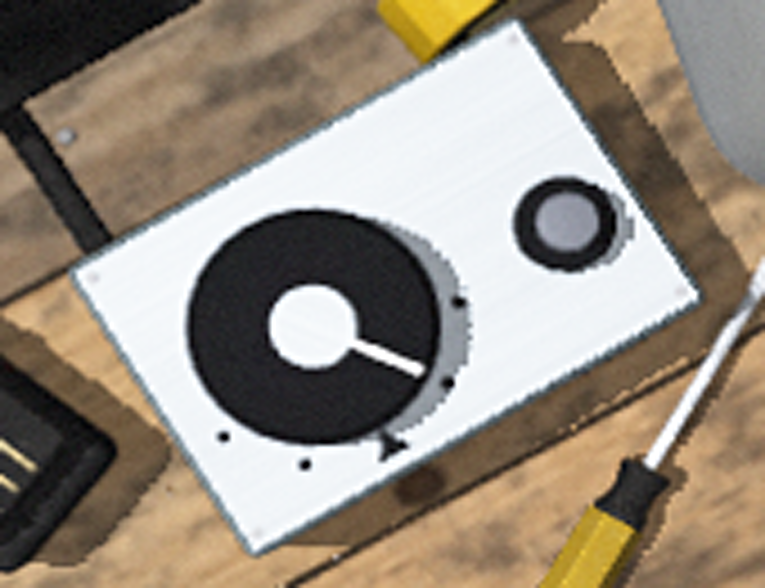

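```bash
python3 - <<'E'
from h import *
z=np.load("top0.npz");p=z["p"]
s=lambda x,y:(255+(x+.5)/4.5-.5,180+(y+.5)/4.2-.5)
C=ray("top",[s(72,270),s(517,18),s(700,296),s(255,552)],0.066)
ctr=C.mean(0);print("corners",C.round(4),ctr.round(4))
# y axis of box: from (button side) to dial side
ey=((C[0]-C[1])+(C[3]-C[2]))[:2];ex=((C[0]-C[3])+(C[1]-C[2]))[:2]
yaw=np.arctan2(-ey[0],ey[1]);yaw2=np.arctan2(ex[1],ex[0]);print("yaw",yaw,yaw2,[np.linalg.norm(C[i]-C[(i+1)%4]) for i in range(4)])
y=(yaw+yaw2)/2;R=np.array([[np.cos(y),-np.sin(y)],[np.sin(y),np.cos(y)]])
for n,b in (("dial",(0,.035)),("start",(-.015,-.075)),("tri",(-.0545,.035))): print(n,(ctr[:2]+R@b).round(4))
print("dial by ellipse",ray("top",[s(314,326)],.09).round(4),"line",ray("top",[s(422,371)],.09).round(4),"start",ray("top",[s(567,222)],.088).round(4),"tri",ray("top",[s(382,438)],.066).round(4))
W=np.load("W.npy")
m=(W[...,2]>.2)&(W[...,0]>.2);P=W[m]
for c in((.435,.24),(.475,.137)):
    d=np.linalg.norm(P[:,:2]-c,axis=1);i=np.argsort(d)[:5];print(P[i].round(3),d[i].round(3))
m=(W[...,2]>.09)&(W[...,0]>.2);P=W[m]
d=np.linalg.norm(P[:,:2]-(.435,.24),axis=1);m=d>.07;P=P[m];d=d[m];i=np.argsort(d)[:300:30];print(P[i].round(3),d[i].round(3))
E
```

```text
corners [[0.4571 0.3378 0.066 ]
 [0.5674 0.1551 0.066 ]
 [0.4447 0.0815 0.066 ]
 [0.334  0.2632 0.066 ]] [0.4508 0.2094 0.066 ]
yaw 0.5451257176613267 0.542904178015541 [np.float64(0.21343249137749634), np.float64(0.14304055564589693), np.float64(0.2127841034387082), np.float64(0.14386044076598628)]
dial [0.4327 0.2394]
start [0.4768 0.1375]
tri [0.3861 0.2111]
dial by ellipse [[0.432  0.2387 0.09  ]] line [[0.4128 0.1961 0.09  ]] start [[0.4759 0.138  0.088 ]] tri [[0.3835 0.2115 0.066 ]]
[[0.422 0.231 0.919]
 [0.422 0.231 0.919]
 [0.422 0.231 0.919]
 [0.422 0.231 0.919]
 [0.422 0.231 0.919]] [0.016 0.016 0.016 0.016 0.016]
[[0.514 0.066 0.219]
 [0.512 0.066 0.216]
 [0.518 0.069 0.217]
 [0.517 0.068 0.218]
 [0.515 0.066 0.22 ]] [0.081 0.081 0.081 0.081 0.081]
[[0.482 0.148 0.092]
 [0.554 0.319 0.319]
 [0.556 0.318 0.357]
 [0.56  0.311 0.38 ]
 [0.559 0.312 0.325]
 [0.554 0.32  0.306]
 [0.553 0.323 0.295]
 [0.556 0.318 0.266]
 [0.559 0.312 0.165]
 [0.561 0.309 0.207]] [0.103 0.143 0.144 0.144 0.144 0.144 0.144 0.144 0.144 0.144]
```

The top view shows the dial near pixel (325,258) with its white line at the second dot (0.6), so one click clockwise is needed. The button is near (381,233), the tall cooler is to the right at z≈0.25 and the monitor is behind at z≈0.39. I'll raise and retract the arm, then swing.

Call:
step_arm([
  [[0,0,0,0,-10,-15,0],[0,0,0,0,-25,-25,0],[0,0,0,0,-30,-30,0],[0,0,0,0,-30,-30,0],[0,0,0,0,-20,-15,0],[0,0,-0.05,20,0,0,0],[0,0,-0.11,45,0,0,0],[0,0,-0.11,45,0,0,0],[0,0,-0.11,45,0,0,0],[0,0,-0.11,45,0,0,0],[0,0,0,0,0,0,0]],
], newtons=20)

```text
time_s: 2.0
ee_pos: [0.2942, -0.3295, 0.3287]
eef_rot: [-2.917, -1.164, -0.008]
force: [0.1, 0.3, 0.0]
width: 0.0001
```

Call:
step_arm([
  [[0,0,-0.06,25,-1,0,0],[0,0,-0.11,47,-2,0,0],[0,0,-0.11,47,-2,0,0],[0,0,-0.11,47,-2,0,0],[0,0,-0.11,47,-2,0,0],[0,0,-0.11,47,-2,0,0],[0,0,-0.11,47,-2,0,0],[0,0,-0.11,47,-2,0,0],[0,0,-0.11,47,-2,0,0],[0,0,-0.11,47,-2,0,0],[0,0,-0.11,47,-2,0,0],[0,0,-0.11,47,-2,0,0],[0,0,-0.05,20,0,0,0],[0,0,0,0,0,0,0]],
])

```text
time_s: 3.4
ee_pos: [0.3797, 0.1828, 0.3288]
eef_rot: [1.603, 2.702, 0.001]
force: [0.7, -0.2, -0.2]
width: 0.0
```

```bash
python3 - <<'E'
from h import *
from workcell import telemetry
o=telemetry.get_obs();T=toolmat(o);print(T.round(4),o["force"].round(2),o["time_s"],o["joint_positions"].round(2))
p,d=viewer.snapshot("wrist");cv2.imwrite("pics/w1.png",p[:,:,::-1])
b=.544
D=np.array([.4325,.239])
def box(x,y):return np.array([np.cos(b)*x-np.sin(b)*y,np.sin(b)*x+np.cos(b)*y])
print(proj("wrist",np.array([[*D,.09],[*(D+box(-.0545,0)),.066],[*(D+box(-.015,-.11)),.088]]),T).round(1))
E
```

```text
[[-4.795e-01  8.775e-01  6.000e-04  3.797e-01]
 [ 8.775e-01  4.795e-01  5.000e-04  1.828e-01]
 [ 1.000e-04  8.000e-04 -1.000e+00  3.288e-01]
 [ 0.000e+00  0.000e+00  0.000e+00  1.000e+00]] [ 0.7  -0.15 -0.19] 3.4 [ 0.35  0.04 -0.86  1.57  0.03  1.54 -0.01]
[[391.1 166.1]
 [334.5 165.4]
 [375.6 270.4]]
```

View pics/w1.png

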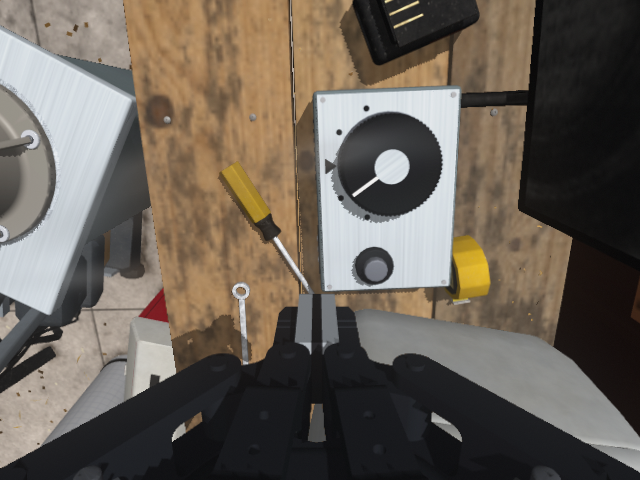

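The wrist view confirms it: dial at (391,166), triangle at (332,166), button at (375,268), line at the second dot.

Call:
step_arm([
  [[0,0,-0.1,5,14,0,0],[0,0,-0.1,5,14,-10,0],[0,0,-0.1,5,14,0,0],[0,0,0,0,0,30,0],[0,0,0,0,0,45,0],[0,0,0,0,0,45,0],[0,0,0,0,0,40,0],[0,0,0,0,0,25,0],[0,0,0,0,0,10,0],[0,0,0,0,0,0,0],[0,0,0,0,0,0,0]],
])

```text
time_s: 4.55
ee_pos: [0.4098, 0.2146, 0.1444]
eef_rot: [1.196, 2.903, 0.002]
force: [0.1, -0.6, -0.1]
width: 0.0001
```

```bash
cat > rel.py <<'E'
from h import *
from workcell import telemetry
o=telemetry.get_obs();T=toolmat(o);D=np.array([.4325,.239])
v=T[:2,3]-D
print("t",o["time_s"],"pos",T[:3,3].round(4),"yang",np.arctan2(T[1,1],T[0,1]).round(3),"r",np.linalg.norm(v).round(4),"phi",np.degrees(np.arctan2(v[1],v[0])).round(1),"F",o["force"].round(2))
print("dial centre in tool mm",((np.r_[D,.09]-T[:3,3])@T[:3,:3]*1000).round(1))
print("start in tool mm",((np.array([.4765,.1378,.088])-T[:3,3])@T[:3,:3]*1000).round(1))
E
python3 rel.py
```

```text
t 4.55 pos [0.4098 0.2146 0.1444] yang 0.789 r 0.0333 phi -132.9 F [ 0.15 -0.55 -0.07]
dial centre in tool mm [ 1.1 33.2 54.5]
start in tool mm [-101.4   -7.6   56.5]
```

Call:
step_arm([
  [[0,0,0,1,0,12,0],[0,0,0,0,0,10,0],[0,0,0,0,0,6,0],[0,0,0,0,0,3,0],[0,0,0,0,0,1,0],[0,0,0,0,0,0,0]],
])

```text
time_s: 5.15
ee_pos: [0.4076, 0.2155, 0.1113]
eef_rot: [-1.194, -2.906, -0.0]
force: [0.7, -0.6, -0.6]
width: -0.0001
```

Call:
step_arm([
  [[0,0,0,0,0,1,0],[0,0,0,0,0,1,0],[0,0,0,0,0,1,0],[0,0,0,0,0,1,0],[0,0,0,0,0,0,0]],
])

```text
time_s: 5.65
ee_pos: [0.4076, 0.2153, 0.1072]
eef_rot: [-1.194, -2.906, 0.0]
force: [0.5, 0.9, 0.2]
width: 0.0
```

Call:
step_arm([
  [[0,0,0,0,0,1,0],[0,0,0,0,0,1,0],[0,0,0,0,0,0,0]],
])

```text
time_s: 5.95
ee_pos: [0.4075, 0.2153, 0.1051]
eef_rot: [-1.194, -2.906, 0.0]
force: [-0.3, 0.1, 0.5]
width: 0.0
```

Call:
step_arm([
  [[0,0,0,0,0,1,0],[0,0,0,0,0,1,0],[0,0,0,0,0,0,0]],
])

```text
time_s: 6.25
ee_pos: [0.4075, 0.2153, 0.1031]
eef_rot: [-1.194, -2.906, 0.0]
force: [0.9, 0.1, 0.1]
width: 0.0001
```

```bash
python3 - <<'E'
from h import *
p,d=viewer.snapshot("side");cv2.imwrite("pics/s1.png",cv2.resize(p[150:330,250:450,::-1],None,fx=4,fy=3.3,interpolation=cv2.INTER_CUBIC)[:600])
E
python3 rel.py
```

```text
t 6.3 pos [0.4076 0.2154 0.1032] yang 0.791 r 0.0344 phi -136.5 F [ 0.45 -0.12  0.72]
dial centre in tool mm [-1.1 34.3 13.2]
start in tool mm [-103.6   -6.7   15.2]
```

View pics/s1.png

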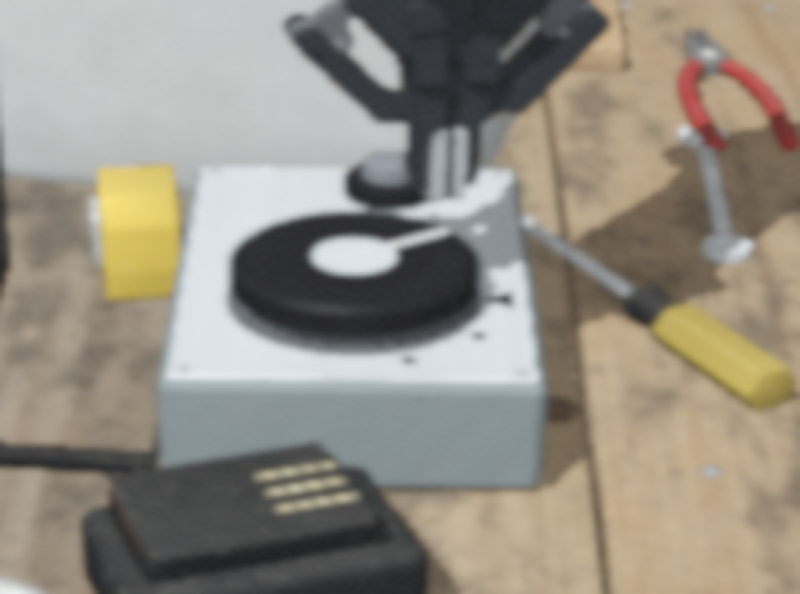

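```bash
python3 - <<'E'
from h import *
from workcell import telemetry
T=toolmat(telemetry.get_obs())
q=lambda P:((proj("side",P)-[250,150])*[4,3.3]).round(0)
for k in (-.02,-.01,0,.006,.013,.019): print(k,q((T@[0,0,k,1])[:3]))
print("dial",q([.4325,.239,.09]),"line",q([.4128,.1961,.09]),"tri",q([.3861,.2111,.066]),"start",q([.4768,.1375,.088]))
p,d=viewer.snapshot("wrist");cv2.imwrite("pics/w2.png",p[:,:,::-1])
p,d=viewer.snapshot("top");cv2.imwrite("pics/t2.png",cv2.resize(p[180:320,255:425,::-1],None,fx=4.5,fy=4.2,interpolation=cv2.INTER_CUBIC))
E
```

```text
-0.02 [[440. 188.]]
-0.01 [[439. 206.]]
0 [[438. 224.]]
0.006 [[438. 235.]]
0.013 [[437. 247.]]
0.019 [[437. 258.]]
dial [[354. 254.]] line [[449. 229.]] tri [[486. 298.]] start [[389. 156.]]
```

View pics/w2.png

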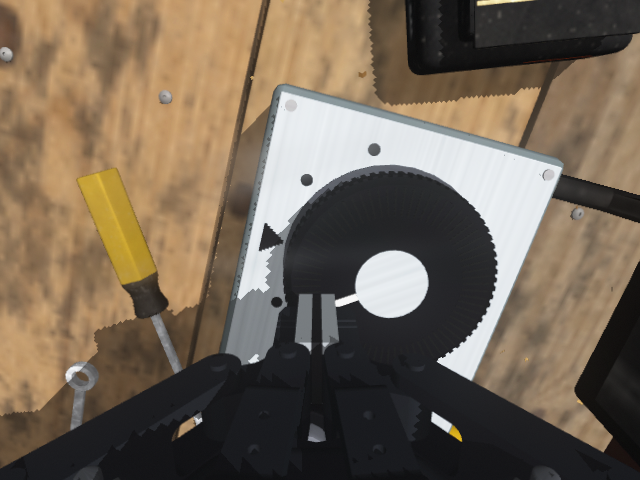

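View pics/t2.png

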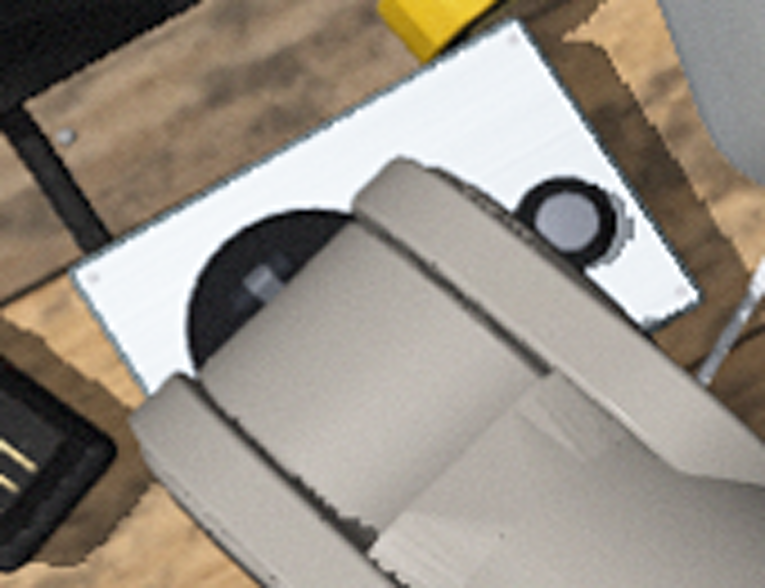

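```bash
python3 - <<'E'
from h import *
from workcell import telemetry
o=telemetry.get_obs();T=toolmat(o)
print(o["time_s"])
c=viewer.calibration("wrist")
p,d=viewer.snapshot("wrist")
for v in range(285,350,8):
  row=[]
  for u in (305,329):
    n=cv2.undistortPoints(np.array([[[u,v]]],float),K(c),c["dist"])[0,0];D=d[v,u]
    row.append((c["tool_from_camera"]@[n[0]*D,-n[1]*D,-D,1])[:3].round(4).tolist())
  print(v,row)
p,d=viewer.snapshot("side");c=viewer.calibration("side");Ti=np.linalg.inv(T)@np.linalg.inv(c["world_to_cam"])
u=250+445/4
for v in range(150+140//4,150+250//3,3):
  n=cv2.undistortPoints(np.array([[[u,v]]],float),K(c),c["dist"])[0,0];D=d[v,int(u)]
  print(v,(v-150)*3.3,(Ti@[n[0]*D,-n[1]*D,-D,1])[:3].round(4))
E
```

```text
6.4
285 [[-0.0016, -0.0056, 0.0122], [-0.0016, 0.0056, 0.0122]]
293 [[-0.0054, -0.0056, 0.0115], [-0.006, 0.0056, 0.0129]]
301 [[0.0104, -0.0044, -0.0289], [0.0105, 0.0042, -0.029]]
309 [[0.01, -0.0043, -0.0343], [0.0105, 0.004, -0.0352]]
317 [[0.0104, -0.0041, -0.0407], [0.0101, 0.0039, -0.0402]]
325 [[0.01, -0.004, -0.0454], [0.0105, 0.0037, -0.0461]]
333 [[0.0103, -0.0038, -0.0507], [0.0101, 0.0036, -0.0505]]
341 [[0.0098, -0.0037, -0.0545], [0.0105, 0.0034, -0.0557]]
349 [[0.0113, -0.0035, -0.0611], [0.0106, 0.0033, -0.06]]
185 115.5 [ 0.0123  0.0025 -0.0646]
188 125.39999999999999 [ 0.0118  0.0022 -0.0592]
191 135.29999999999998 [ 0.0114  0.0019 -0.0538]
194 145.2 [ 0.0118  0.0019 -0.0489]
197 155.1 [ 0.0119  0.0017 -0.0437]
200 165.0 [ 0.0105  0.0012 -0.0377]
203 174.89999999999998 [ 0.0123  0.0015 -0.0333]
206 184.79999999999998 [ 0.0125  0.0014 -0.0281]
209 194.7 [ 0.0102  0.0006 -0.0215]
212 204.6 [-0.0835 -0.0276  0.0366]
215 214.5 [-0.076  -0.0255  0.0384]
218 224.39999999999998 [-0.063  -0.0218  0.037 ]
221 234.29999999999998 [-0.0142 -0.0074  0.0145]
224 244.2 [-0.0025 -0.0041  0.0132]
227 254.1 [ 0.0061 -0.0017  0.0137]
230 264.0 [0.0166 0.0013 0.013 ]
```

Both depth cameras put the shut fingertips about 22 mm behind the reported TCP, not the stated 19 mm ahead of it. So they are still about 35 mm above the dial, and I'll go down by contact.

Call:
step_arm([
  [[0,0,0,0,0,8,0],[0,0,0,0,0,10,0],[0,0,0,0,0,8,0],[0,0,0,0,0,4,0],[0,0,0,0,0,1,0],[0,0,0,0,0,0,0]],
])

```text
time_s: 7.1
ee_pos: [0.4072, 0.2152, 0.0721]
eef_rot: [-1.194, -2.905, 0.002]
force: [-0.4, -0.1, 2.7]
width: -0.0001
```

```bash
for i in 1; do python3 rel.py; done
```

```text
t 7.1 pos [0.4072 0.2152 0.0721] yang 0.791 r 0.0347 phi -136.8 F [-0.44 -0.11  2.73]
dial centre in tool mm [ -1.3  34.7 -17.9]
start in tool mm [-103.7   -6.4  -15.9]
```

Call:
step_arm([
  [[0,0,0,0,0,1,0],[0,0,0,0,0,0,0]],
])

```text
time_s: 7.3
ee_pos: [0.4078, 0.2156, 0.0716]
eef_rot: [1.194, 2.906, 0.0]
force: [-1.5, -0.9, 2.4]
width: 0.0001
```

Call:
step_arm([
  [[0,0,0,0,0,1.5,0],[0,0,0,0,0,1.5,0],[0,0,0,0,0,1,0],[0,0,0,0,0,0,0]],
])

```text
time_s: 7.7
ee_pos: [0.4079, 0.2155, 0.0677]
eef_rot: [1.194, 2.905, 0.0]
force: [-2.5, -0.9, 6.8]
width: 0.0004
```

Call:
step_arm([
  [[0,0,0.03,1.0,0,0,0],[0,0,0.05,1.7,0,0,0],[0,0,0.05,1.7,0,0,0],[0,0,0.05,1.7,0,0,0],[0,0,0.05,1.7,0,0,0],[0,0,0.05,1.7,0,0,0],[0,0,0.05,1.7,0,0,0],[0,0,0.05,1.7,0,0,0],[0,0,0.05,1.7,0,0,0],[0,0,0.05,1.7,0,0,0],[0,0,0.05,1.7,0,0,0],[0,0,0.05,1.7,0,0,0],[0,0,0.03,1.0,0,0,0],[0,0,0,0,0,0,0]],
])

```text
time_s: 9.1
ee_pos: [0.3989, 0.2343, 0.0682]
eef_rot: [2.011, 2.412, 0.005]
force: [-0.9, -0.4, 6.1]
width: 0.0002
```

```bash
python3 rel.py; python3 - <<'E'
from h import *
for n in("wrist",):
    p,d=viewer.snapshot(n);cv2.imwrite("pics/w3.png",p[:,:,::-1])
E
```

```text
t 9.1 pos [0.3989 0.2343 0.0682] yang 0.181 r 0.034 phi -172.0 F [-0.89 -0.39  6.07]
dial centre in tool mm [ -1.4  34.  -21.7]
start in tool mm [-108.8   59.1  -19.7]
```

View pics/w3.png

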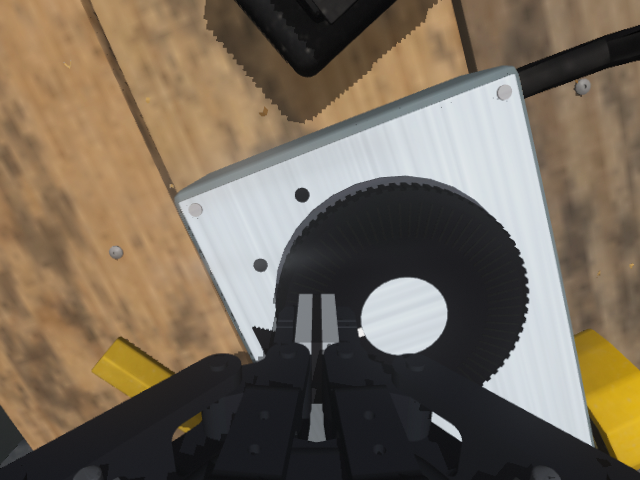

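Call:
step_arm([
  [[0,0,0,0,0,-3,0],[0,0,0,0,0,-5,0],[0,0,0,0,0,-15,0],[0,0,0,0,0,-30,0],[0,0,0,-20,10,-20,0],[0,0,0,-40,20,0,0],[0,0,0,-30,15,0,0],[0,0,0,0,0,0,0]],
])

```text
time_s: 9.95
ee_pos: [0.4614, 0.1464, 0.1398]
eef_rot: [2.022, 2.4, -0.003]
force: [0.2, -0.3, 0.2]
width: -0.0
```

```bash
python3 rel.py; python3 - <<'E'
from h import *
from workcell import telemetry
T=toolmat(telemetry.get_obs())
p,d=viewer.snapshot("wrist");cv2.imwrite("pics/w4.png",p[:,:,::-1])
p,d=viewer.snapshot("side");cv2.imwrite("pics/s4.png",cv2.resize(p[150:330,250:450,::-1],None,fx=4,fy=3.3,interpolation=cv2.INTER_CUBIC)[:600])
E
```

```text
t 9.95 pos [0.4614 0.1464 0.1398] yang 0.171 r 0.097 phi -72.7 F [ 0.24 -0.26  0.22]
dial centre in tool mm [ 96.3 -12.8  49.4]
start in tool mm [-10.9  13.4  51.8]
```

View pics/w4.png

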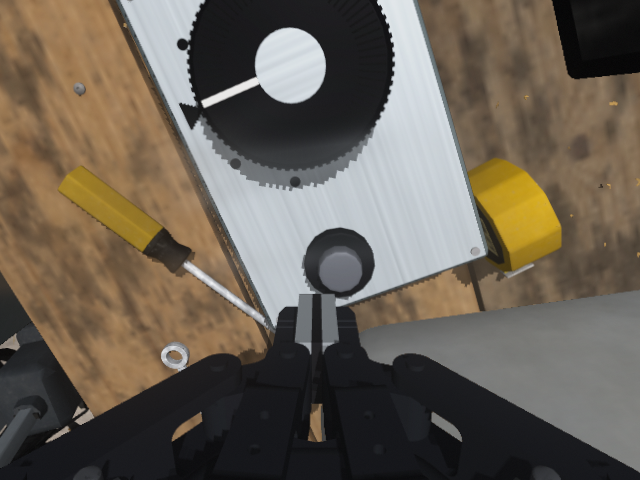

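View pics/s4.png

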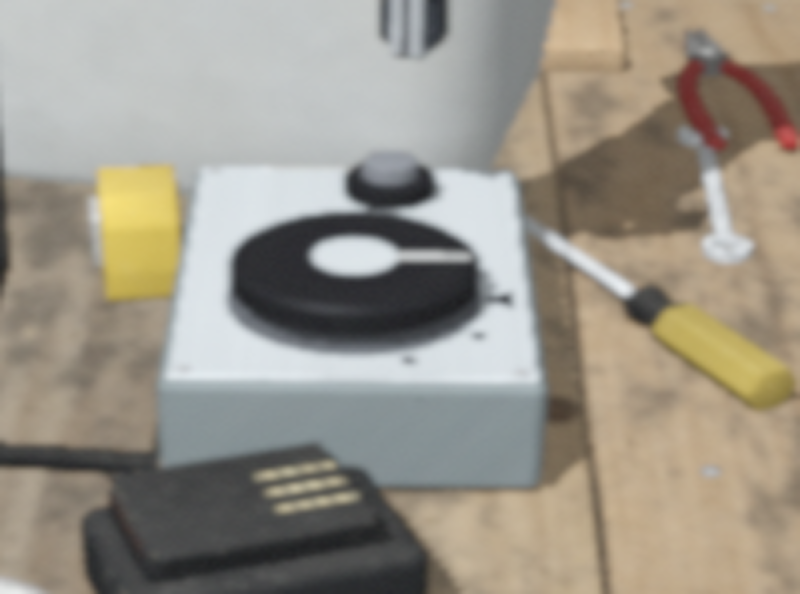

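```bash
python3 - <<'E'
from h import *
from workcell import telemetry
o=telemetry.get_obs();T=toolmat(o)
C,L,Tr=[ray("wrist",[u],z,T)[0] for u,z in (((290,65),.09),((203,104),.09),((199,111),.066))]
b=ray("wrist",[(340,269)],.088,T)[0]
print(C.round(4),L.round(4),Tr.round(4),b.round(4))
a=lambda v:np.degrees(np.arctan2(v[1],v[0]))
print("line",a(L-C),"tri(cam centre)",a(Tr-C))
W=np.load("W.npy");P=W[(W[...,2]>.09)&(W[...,2]<.5)&(W[...,0]>.3)&(W[...,1]<.12)&(W[...,1]>-.1)]
for ya in (.17,.5):
    y=np.array([np.cos(ya),np.sin(ya)]);x=np.array([-y[1],y[0]])
    v=P[:,:2]-b[:2];q=np.c_[np.abs(v@x)-.043,np.abs(v@y)-.06];print(ya,np.linalg.norm(np.maximum(q,0),axis=1).min(),len(P))
print(((b-T[:3,3])@T[:3,:3]*1000).round(1))
E
```

```text
[0.4282 0.2452 0.09  ] [0.3885 0.2198 0.09  ] [0.3802 0.215  0.066 ] [0.4727 0.1449 0.088 ]
line -147.46442647262117 tri(cam centre) -147.8312144158384
0.17 0.030596003478669764 29883
0.5 0.041018842541336586 29883
[-9.5 13.3 51.8]
```

The line is at -147.5° and the triangle at -147.8°, so the dial has clicked in. Next is the button.

```bash
python3 rel.py
```

```text
t 10.05 pos [0.458  0.1519 0.1398] yang 0.178 r 0.0908 phi -73.7 F [ 0.35  0.76 -0.01]
dial centre in tool mm [90.2 -9.6 49.9]
start in tool mm [-17.2  15.8  51.8]
```

Call:
step_arm([
  [[0,0,0,-8,8,0,0],[0,0,0,-6,6,0,0],[0,0,0,-3,2,10,0],[0,0,0,0,0,25,0],[0,0,0,0,0,17,0],[0,0,0,0,0,6,0],[0,0,0,0,0,0,0],[0,0,0,0,0,0,0]],
])

```text
time_s: 10.85
ee_pos: [0.4773, 0.1394, 0.0827]
eef_rot: [2.011, 2.413, 0.001]
force: [-0.5, -0.2, -0.7]
width: -0.0002
```

```bash
python3 rel.py;python3 - <<'E'
from h import *
p,d=viewer.snapshot("wrist");cv2.imwrite("pics/w5.png",p[:,:,::-1])
E
```

```text
t 10.85 pos [0.4773 0.1394 0.0827] yang 0.182 r 0.1092 phi -65.8 F [-0.5  -0.2  -0.75]
dial centre in tool mm [106.1 -26.1  -7.3]
start in tool mm [-1.4 -1.1 -5.3]
```

View pics/w5.png

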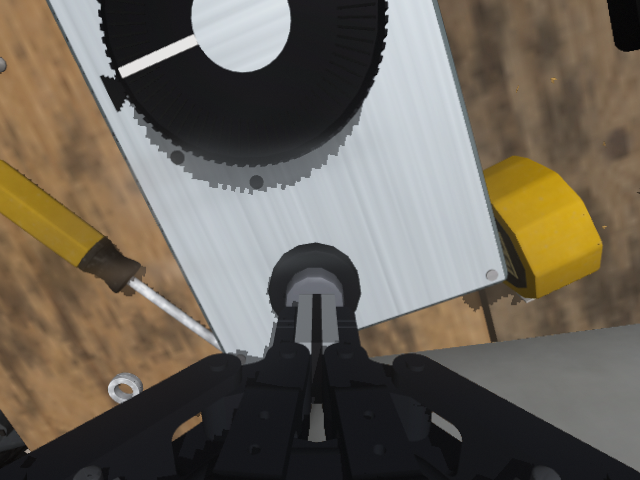

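The fingers are centred over the button at (315,290), and the line is still at the triangle. I'll press gently.

Call:
step_arm([
  [[0,0,0,-1,-1,6,0],[0,0,0,0,0,4,0],[0,0,0,0,0,2,0],[0,0,0,0,0,2,0],[0,0,0,0,0,2,0],[0,0,0,0,0,1,0],[0,0,0,0,0,0,0]],
])

```text
time_s: 11.6
ee_pos: [0.4759, 0.1375, 0.0654]
eef_rot: [2.012, 2.413, -0.001]
force: [-2.1, -1.0, 3.3]
width: 0.0003
```

Call:
step_arm([
  [[0,0,0,0,0,0.7,0],[0,0,0,0,0,0.7,0],[0,0,0,0,0,0.6,0],[0,0,0,0,0,0,0]],
])

```text
time_s: 12.0
ee_pos: [0.476, 0.1375, 0.0641]
eef_rot: [2.011, 2.413, -0.002]
force: [-3.0, -2.2, 9.9]
width: -0.0002
```

Call:
step_arm([
  [[0,0,0,0,0,0.3,0],[0,0,0,0,0,0,0],[0,0,0,0,0,0,0],[0,0,0,0,0,0,0],[0,0,0,0,0,0,0],[0,0,0,0,0,0,0]],
])

```text
time_s: 12.6
ee_pos: [0.476, 0.1375, 0.064]
eef_rot: [2.011, 2.413, -0.001]
force: [-4.6, -2.3, 11.1]
width: 0.0
```

Call:
step_arm([
  [[0,0,0,0,0,-3,0],[0,0,0,0,0,-6,0],[0,0,0,0,0,-15,0],[0,0,0,0,0,-30,0],[0,0,0,0,0,-40,0],[0,0,0,0,0,-25,0],[0,0,0,0,0,0,0],[0,0,0,0,0,0,0],[0,0,0,0,0,0,0]],
])

```text
time_s: 13.5
ee_pos: [0.4754, 0.1375, 0.1806]
eef_rot: [-2.011, -2.412, 0.003]
force: [-0.1, 0.5, 0.3]
width: -0.0004
```

```bash
python3 rel.py;python3 - <<'E'
from h import *
from workcell import telemetry
p,d=viewer.snapshot("wrist");cv2.imwrite("pics/w6.png",p[:,:,::-1])
E
```

```text
t 13.5 pos [0.4754 0.1375 0.1806] yang 0.181 r 0.1102 phi -67.1 F [-0.06  0.54  0.31]
dial centre in tool mm [107.6 -23.7  90.7]
start in tool mm [ 0.1  1.3 92.6]
```

View pics/w6.png

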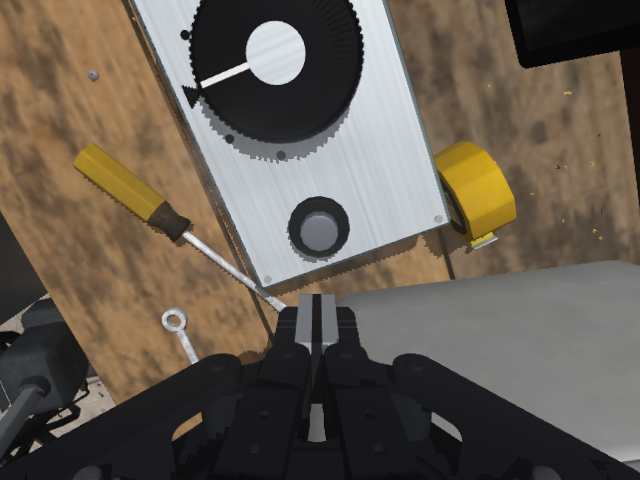

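The line is still at the triangle (201,86), the button has sprung back up and the arm is clear. I'm handing in.

```bash
python3 -c "
from workcell import order
print(order.hand_in())"
```

```text
the job is handed in; nothing more can be done
None
```

I turned the dial one click clockwise, from the second dot to the triangle, then pressed and released the start button. I handed the job in at about 13.5 s. No verdict was reported.

- **Dial:** I used the shut fingertips on its top, pressing with 6–7 N, about 4 mm down. After I lifted off, the white line measured -147.5° against the triangle's -147.8°. It still pointed at the triangle in the last picture, after the button press.
- **Button:** The fingers stopped moving down at about 6 mm of travel, with 10–11 N on the tool (5 N is fully down). I held it about 0.5 s and let go. The last picture shows it back up.
- **Scene:** Nothing was gripped. The screwdriver and tape measure looked undisturbed in the last picture. The battery pack was out of view there, but I never went near it.
- **Disagreement:** The shut fingertips are about 18–20 mm behind the reported TCP, not the stated 19 mm ahead of it. Two depth cameras showed this and the contact force confirmed it, so I found both contact heights by force.

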